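Set up the pour-over coffee stand

TASK

Put the pour-over coffee stand together: lift the post out of the drying rack, feel with its end for the bore of the brass socket on the wooden foot (the socket lies in a soft bed and is never quite where it should be), and press the post straight down, fully home, with its ring over the mug. Then set the white dripper upright into the ring, nose down, and let go. Push gently all the while, and leave the mug and the other things standing where they are.

Things in the scene. Friction and masses are not known exactly. Their poses are not given: they have to be found in the camera images.
- stand_foot: Dark walnut slab, the stand's foot, 220 x 130 x 20 mm, fixed. Origin: middle of its underside; x runs along it from the mug's end (-x) to the socket's end, z up. At x = +50 mm, y = 0 stands a brass socket, 42 mm across, with a flat top 64 mm over the worktop. In it is a plain blind bore 17.5 mm across, sharp-rimmed (no chamfer), 40 mm deep, floor 24 mm over the worktop.
- socket_mark (a point): Nominal middle of the socket's flat top (foot frame x = +50, y = 0, z = 64 mm). The socket lies in a soft bed: it and its bore are really up to 4 mm off in the foot's x and up to 4 mm in its y, anew each time; this is not measured. It takes about 15 N sideways to shift the socket.
- post: Loose steel rod, 16 mm, square-cut end, 0.18 to 0.37 kg. Origin: middle of its lower end; z up the rod. A square walnut grip, 20 x 20 mm, faces along the post's x and y, is 142 to 194 mm above the origin. An arm at 116 mm carries a ring to the post's -x. It starts upright (within 3 degrees) in the rack's middle hole, end 6.5 mm over the worktop; lifted 72 mm it is clear of the rack.
- post_tip (a point): Middle of the post's lower end (the post's origin and axes).
- ring_centre (a point): Middle of the top face of the post's ring, 90 mm from the post's axis to its -x and 120 mm above its lower end; axes as the post. The ring is 8 mm thick, 66 mm across, its hole 49 mm across.
- drying_rack: Bamboo drying rack, fixed: two boards 122 x 70 mm, the upper one's top 76 mm over the worktop, with three square holes 17.5 mm wide in a row along its y, 36 mm apart. Origin: middle of its underside.
- dripper: White china dripper cup, loose, 0.11 to 0.24 kg, 67 mm tall, standing upright. Origin: middle of its underside; z up. From below: nose 40 mm across, 12 mm high; flange 64 mm across, 12 to 17 mm; cup, with a straight round wall 60 mm across from 45 to 67 mm, to be gripped from outside. Seated, the nose is in the ring and the flange on the ring's top, so the origin is 12 mm below that top.
- mug: Dotted china mug, loose, 92 mm across, 93 mm tall, with its handle; it stands on the foot under the place for the ring. Origin: in its underside, 17 mm from the middle of the cup towards the handle.
- mug_mouth (a point): Middle of the mug's mouth, 113 mm over the worktop as it stands on the foot.
- tin: Printed tin, 75 mm across, 110 mm tall: leave alone.
- lemon: Lemon: leave alone.
- lime: Lime: leave alone.
- garlic: Garlic bulb: leave alone.
- spice_jar: Small spice jar with a red cap, 45 mm across, 106 mm tall: leave alone.
Mind the look-alikes: they are no part of the job. Leave any purple look-alike of the mug alone.

How it is judged:
On the way, in this order (a step that is already met when the one before it is completed fails the run):
1. the post stands fully home in the socket, upright, with its ring over the mug (z of post_tip in the frame of stand_foot below 0.0265 m and horizontal distance between post_tip and socket_mark below 0.01 m and angle between post's own z axis and vertical below 0.08 rad and horizontal distance between ring_centre and mug_mouth below 0.025 m), for 0.3 s.
2. the dripper sits in the ring (all of step 1 and horizontal distance between dripper and ring_centre below 0.009 m and z of dripper in the frame of ring_centre between -0.016 and -0.009 m and angle between dripper's own z axis and vertical below 0.1 rad), for 0.3 s.
At the end, for the whole second after the job is handed in: Post in the socket, end within 2.5 mm of the bore's floor, upright within 4.5 degrees, ring centre within 25 mm of the mug's in plan. Dripper upright within 6 degrees, flange on the ring (origin 9-16 mm below ring top, within 9 mm of its centre). Mug upright on the foot. All let go, at rest (all of step 2 and horizontal distance between mug_mouth and stand_foot below 0.075 m and angle between mug's own z axis and vertical below 0.08 rad and height (world z) of mug above 0.015 m and linear speed of each of dripper, post below 0.02 m/s); the robot touches nothing.
It fails at once if the post is pushed against the foot or its socket with more than 40 N (contact force between post and stand_foot above 40 N).
It fails at once if the dripper is pushed against the post or its ring with more than 20 N (contact force between dripper and post above 20 N).
It fails at once if the mug is shoved by more than 15 mm or tipped (distance of mug_mouth from where it was at the start of the episode above 0.015 m or angle between mug's own z axis and vertical above 0.15 rad).
It fails at once if a thing standing by is moved by more than 20 mm (distance of any of tin, lemon, lime, garlic, spice_jar from where it was at the start of the episode above 0.02 m).
It also fails if it takes over 72 s, if anything falls off the work surface, if the arm or the gripper's body presses on something with over 40 N, if the wrist force passes 120 N, or if a joint passes its speed limit or range.

ROBOT

A 7-joint arm with a two-finger parallel gripper is mounted at the origin on a cart in front of the work surface, level with it; the furniture and walls round the work are solid. World frame = base frame: x ahead of the robot, y to its left, z up, the work surface at z = 0. Lengths are in m, angles in rad, forces in N, time in s.
With the tool pointing down it reaches from about 0.425 to 0.95 m from the base axis. Payload 4.7 kg.
Tool frame: the origin (TCP) lies at the very end of the fingers, on their centre line; the grasp point (between the pads) lies 19 mm behind it; z points along the fingers, y is the line along which they close (so a half turn about z gives the same grasp; the last joint's range is limited). The gripper opens to 85 mm and grips with 20 to 120 N. Pads are 22 mm wide; open, the fingers measure 114 mm over their backs; the gripper's body (76 mm by 85 mm) begins 54 mm behind the grasp point. The pads swing forward as they close: fully open they stand 13 mm farther back than shut.
Start: joints at [-1.2, 0.469, -0.049, 1.532, 0.024, 1.141, -0.082], TCP at [0.263, 0.622, 0.231] pointing down, gripper open.
Joint ranges: [-2.59, 2.59], [-0.33, 1.99], [-1.39, 1.29], [0.1, 2.45], [-1.04, 4.18], [0.21, 1.99], [-2.66, 2.66]. Speed limits (rad/s): [2.57, 2.57, 3.14, 3.14, 3.14, 3.14, 3.14].

INTERFACE

Orientations are given as [roll, pitch, yaw] about the fixed x, y, z axes, in that order (R = Rz(yaw) Ry(pitch) Rx(roll)).
In Python, from workcell import arm, eyes, job_done gives the robot as it stands. The module is installed in compiled form; this text tells all that it offers.
- The arm moves only by the shell command python3 -m handwheel 'ROWS' [OPENING] [FORCE]. ROWS is a JSON object of lists of equal length, an entry for each row: "dp": the shift along the tool's x, y, z in m, a list of three; "roll": the turn about the tool's z in units of 6 degrees (1.0 is 6 degrees). In form: {"dp": [[x, y, z], ...], "roll": [roll, ...]}. A call has 1 to 20 rows; each row is the pose to reach, as a shift and turn from the pose commanded when the call began, along the tool's axes at that moment; what a row does not reach only later rows make up. A row lasts 1/8 s, in which the tool goes at most 62.5 mm and 10.7 degrees, less where a joint would pass 70% of its speed; a pose out of reach is approached as far as the arm can. A call with a gripper value outside its range is refused whole. OPENING is the finger opening in m, from 0 to 0.0854, set as the call begins (- or left out, the last holds). The fingers move at their own pace and stop on an object; FORCE is the grip in N (left out, the last holds). Time passes only in rows, so rows that repeat a pose let the fingers close. It gives the time, the measured TCP pose, the force, the opening and the grip force at its end, in the units of the state.
- arm.get_state(): the state, without advancing time (a new reading comes with each control period).
- eyes.read_camera(name): name is "side" or "top" or "wrist"; returns (picture, depth): 384x512x3 uint8, red, green, blue; 384x512 float32, m along the optical axis (not along the pixel's ray), 0 where there is no reading.
- eyes.get_calibration(name): a dict with "fx", "fy", "cx", "cy" (pixels), "origin" and "rotation" of the camera in the world. Camera axes: x right, y down, z forward; pixel columns grow to the right and rows downward; lengths in m; the calibration is good to about 2 mm. A picture is of the moment at which its call begins: read the wrist's pose just before it. get_calibration takes no time and is no camera call; for the wrist camera it gives the pose at the moment of the call.
- job_done(): hands the job in; it is judged then, once.
The state is a dict: "t": time; "joint_positions": joint angles; "dq": joint speeds; "joint_torque": joint torques, N m; "tool_pos": TCP position; "tool_rot": TCP orientation; "wrist_force": force on the tool from outside, world axes, zero at the start; "moment": the same for the moment, N m; "opening": finger opening in m; "grasp_force": force on a finger pad.
Only numpy, scipy, OpenCV 4.12 (cv2) and the standard library are available. Lean on these libraries where they do the work, as an engineer would, in place of code of your own. Each camera call takes 0.05 s, during which the arm holds its last target. There are 200 camera calls.

## Working session

There is one attempt and no reset: what is moved stays moved. The work goes in short steps, Python scripts to look and compute and a shell command to move; the robot and the scene stay as the last step left them, time stands still between calls to the robot, and variables do not carry over. Pictures are saved under pics/ and viewed, at most 10 in all, crops included, and the job is handed in when it is done.

```bash
mkdir -p pics; cat > h.py <<'E'
import numpy as np, cv2
from workcell import arm, eyes, job_done
def cam(n):
    c=eyes.get_calibration(n); p,d=eyes.read_camera(n); return c,p,d
def cloud(c,d):
    v,u=np.mgrid[:d.shape[0],:d.shape[1]]
    P=np.stack([(u-c['cx'])/c['fx']*d,(v-c['cy'])/c['fy']*d,d],-1)
    return P@np.array(c['rotation']).T+np.array(c['origin'])
E
python3 - <<'E'
from h import *
ims=[]
for n in ['side','top']:
    c,p,d=cam(n); np.savez(n+'0.npz',p=p,d=d,**{k:np.array(v) for k,v in c.items()}); ims.append(p); print(n,c)
cv2.imwrite('pics/side0.png',cv2.resize(ims[0][:,:,::-1],(800,600),interpolation=cv2.INTER_CUBIC))
cv2.imwrite('pics/top0.png',cv2.resize(ims[1][:,:,::-1],(800,600),interpolation=cv2.INTER_CUBIC))
print(arm.get_state())
E
```

```text
side {'fx': 495.892405422721, 'fy': 495.892405422721, 'cx': 256.0684902151174, 'cy': 181.07628041301587, 'origin': array([0.55013774, 1.21795838, 1.25975401]), 'rotation': array([-2.32778892, -0.00545397,  3.13371617])}
top {'fx': 432.4760155269891, 'fy': 432.4760155269891, 'cx': 253.65768109771193, 'cy': 193.8836459041184, 'origin': array([ 0.34847512, -0.05170482,  1.39402565]), 'rotation': array([-2.97503730e+00,  2.13371515e-03, -1.56926845e+00])}
{'t': 0.1, 'joint_positions': array([-1.19987775,  0.4693864 , -0.04858021,  1.53355892,  0.02409732,
        1.14103431, -0.08229433]), 'dq': array([-7.29536263e-04, -4.28561309e-04,  4.45787752e-05, -3.80853777e-03,
        6.40093621e-04,  1.61506475e-04,  1.39315045e-03]), 'joint_torque': array([-2.90061516e-04, -5.11514390e+01, -4.75710863e-02, -2.38391286e+01,
        1.08092465e-02,  4.37853902e-03, -2.11079316e-05]), 'tool_pos': array([0.26253437, 0.62127972, 0.23035565]), 'tool_rot': array([-3.13979238e+00,  6.79095134e-05,  2.74179422e+00]), 'wrist_force': array([-0.06096178,  0.6848989 ,  1.96572634]), 'moment': array([ 0.02479391, -0.01228001,  0.02244398]), 'grasp_force': 0.0, 'opening': 0.08522136879814791}
```

View pics/side0.png

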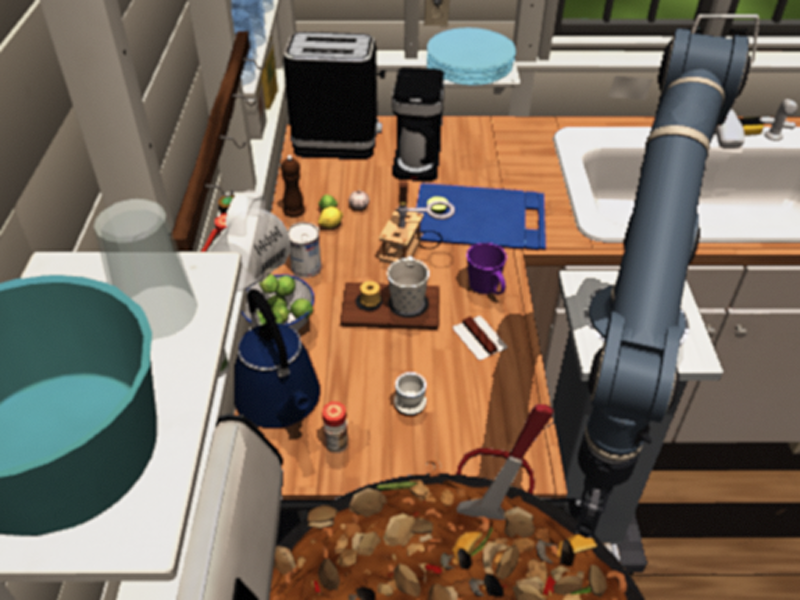

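View pics/top0.png

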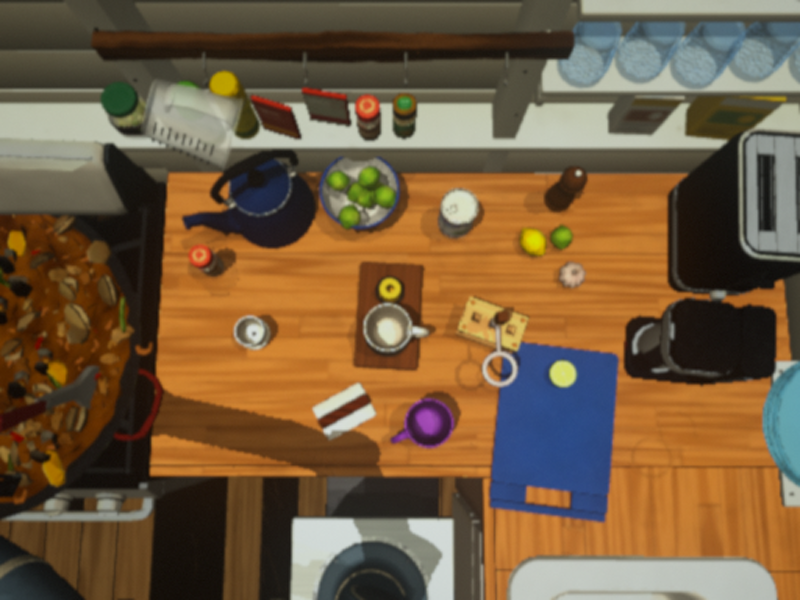

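Top view candidates: post in rack (502,318) with ring (500,369); rack (492,323); socket (389,289) on walnut foot; dotted mug (388,328), against purple mug (430,422), a look-alike; dripper (252,332); lime slice, bowl and the spice jar are distractors. I'll measure these now.

```bash
cat >> h.py <<'E'
from scipy.spatial.transform import Rotation as Ro
def cloud(c,d):
    v,u=np.mgrid[:d.shape[0],:d.shape[1]]
    P=np.stack([(u-c['cx'])/c['fx']*d,(v-c['cy'])/c['fy']*d,d],-1)
    return P@Ro.from_euler('xyz',c['rotation']).as_matrix().T+np.array(c['origin'])
def circ(P):
    A=np.c_[2*P[:,:2],np.ones(len(P))]; s=np.linalg.lstsq(A,(P[:,:2]**2).sum(1),rcond=None)[0]
    return s[:2],np.sqrt(s[2]+s[0]**2+s[1]**2)
E
python3 - <<'E'
from h import *
for n in ['top','side']:
    z=np.load(n+'0.npz'); c={k:z[k] for k in ['fx','fy','cx','cy','origin','rotation']}
    P=cloud(c,z['d']); rgb=z['p'].astype(int); ok=z['d']>0
    def q(u,v): return P[int(v/1.5625),int(u/1.5625)].round(3)
    if n=='top':
        for nm,u,v in [('table',300,280),('table2',450,340),('sock',389,277),('mugrimfloor',388,328),('dripper',252,332),('ringfront',500,385),('grip',502,316),('rack',470,325),('jar',201,257),('tin',459,205),('foot',375,360)]: print(nm,q(u,v))
    m=ok&(P[...,0]>.3)&(P[...,0]<.9)&(abs(P[...,1])<.6)
    Q=P[m]; col=rgb[m]
    g={}
    def box(x0,x1,y0,y1,z0,z1): 
        return Q[(Q[:,0]>x0)&(Q[:,0]<x1)&(Q[:,1]>y0)&(Q[:,1]<y1)&(Q[:,2]>z0)&(Q[:,2]<z1)]
    np.save('Q_'+n,np.c_[Q,col])
    for zz in np.arange(0,.25,.02):
        pass
E
```

```text
table [ 0.632  0.154 -0.   ]
table2 [ 0.507 -0.16  -0.001]
sock [ 0.634 -0.03   0.023]
mugrimfloor [ 0.528 -0.031  0.034]
dripper [0.52  0.248 0.02 ]
ringfront [ 0.408 -0.242  0.126]
grip [ 0.526 -0.237  0.201]
rack [ 0.526 -0.191  0.08 ]
jar [0.658 0.336 0.104]
tin [ 0.761 -0.17   0.109]
foot [ 0.463 -0.005  0.016]
```

```bash
python3 - <<'E'
from h import *
# close crop of the choice, both views
t=np.load('top0.npz')['p'][150:270,130:360,::-1]; s=np.load('side0.npz')['p'][110:270,210:340,::-1]
cv2.imwrite('pics/crop.png',np.vstack([cv2.resize(t,(690,360),interpolation=cv2.INTER_CUBIC),np.pad(cv2.resize(s,(195,240),interpolation=cv2.INTER_CUBIC),((0,0),(0,495),(0,0)))]))
E
```

```text
(no output)
```

View pics/crop.png

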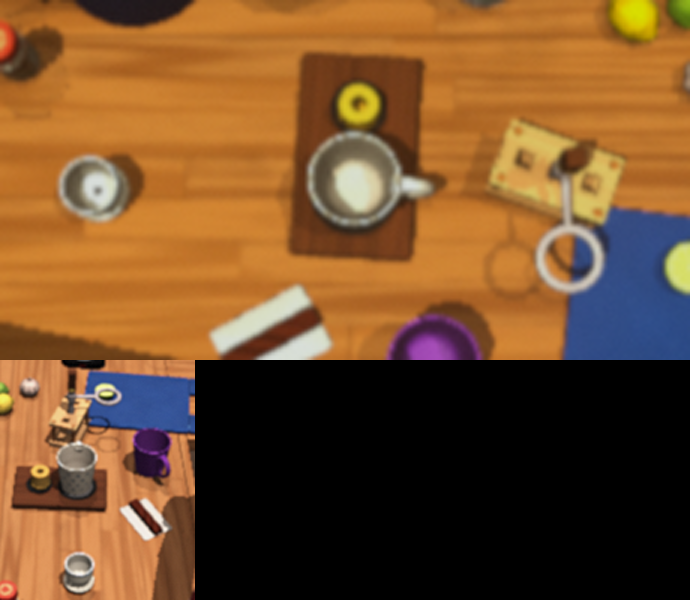

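The crop confirms it: the steel post with walnut grip is in the rack's middle hole, its ring points towards the robot, and the brass socket is on the foot beside the dotted mug. Next come the fits.

```bash
python3 - <<'E'
from h import *
for n in ['top','side']:
    D=np.load('Q_%s.npy'%n); Q=D[:,:3]; C=D[:,3:]
    def box(cx,cy,r,z0,z1):
        return (np.hypot(Q[:,0]-cx,Q[:,1]-cy)<r)&(Q[:,2]>z0)&(Q[:,2]<z1)
    def rep(nm,m):
        P=Q[m]; 
        if len(P)<5: print(n,nm,len(P)); return
        c,r=circ(P); print(n,nm,len(P),'z',np.percentile(P[:,2],[5,50,95]).round(4),'mean',P[:,:2].mean(0).round(4),'circ',c.round(4),r.round(4))
    rep('sock',box(.60,-.03,.04,.055,.072))
    rep('mugrim',box(.53,-.03,.06,.106,.12))
    rep('drip rim',box(.52,.25,.05,.06,.075)); rep('drip wall',box(.52,.25,.05,.046,.062)); rep('flange',box(.52,.25,.05,.008,.02))
    rep('ring',box(.43,-.24,.045,.115,.135))
    rep('griptop',box(.526,-.237,.03,.192,.21)); rep('grip side',box(.526,-.237,.03,.145,.19))
    rep('post shaft',box(.526,-.237,.03,.085,.115))
    m=box(.52,-.22,.09,.068,.084); r=cv2.minAreaRect(Q[m][:,:2].astype('f4')); print('rack',r)
    m=box(.54,-.03,.14,.012,.026)&(C[:,0]<130); r=cv2.minAreaRect(Q[m][:,:2].astype('f4')); print('foot',m.sum(),np.median(Q[m][:,2]),r)
E
```

```text
top sock 120 z [0.0591 0.0641 0.0686] mean [ 0.6034 -0.0339] circ [ 0.6035 -0.0339] 0.0161
top mugrim 131 z [0.1072 0.1125 0.1172] mean [ 0.5238 -0.0306] circ [ 0.5188 -0.0307] 0.0439
top drip rim 78 z [0.062  0.0661 0.0698] mean [0.5173 0.2446] circ [0.5176 0.2441] 0.028
top drip wall 45 z [0.0468 0.056  0.0609] mean [0.5174 0.2454] circ [0.517  0.2432] 0.0282
top flange 118 z [0.0124 0.0169 0.0195] mean [0.5152 0.2382] circ [0.5168 0.2369] 0.0211
top ring 190 z [0.1195 0.1245 0.1291] mean [ 0.44  -0.241] circ [ 0.4393 -0.2408] 0.0288
top griptop 52 z [0.1961 0.2005 0.2035] mean [ 0.5263 -0.2374] circ [ 0.5264 -0.2375] 0.0082
top grip side 25 z [0.1526 0.1738 0.1828] mean [ 0.5233 -0.2325] circ [ 0.5278 -0.2378] 0.0107
top post shaft 1
rack ((0.5315318703651428, -0.2380480319261551), (0.12193415313959122, 0.07106403261423111), 69.74755859375)
foot 1651 0.020200798948462495 ((0.5560600757598877, -0.03069985657930374), (0.12989498674869537, 0.2179473638534546), 86.88239288330078)
side sock 95 z [0.0567 0.0636 0.0684] mean [ 0.6021 -0.0284] circ [ 0.6024 -0.029 ] 0.017
side mugrim 129 
[... 282 characters left out ...]
.0112 0.0165 0.0199] mean [0.5173 0.261 ] circ [0.5167 0.2512] 0.0258
side ring 106 z [0.1181 0.1246 0.1302] mean [ 0.4376 -0.2351] circ [ 0.4376 -0.2366] 0.0292
side griptop 29 z [0.1933 0.2005 0.2051] mean [ 0.525  -0.2315] circ [ 0.5255 -0.2329] 0.0084
side grip side 50 z [0.1484 0.1678 0.1878] mean [ 0.5259 -0.2272] circ [ 0.5261 -0.2276] 0.0062
side post shaft 25 z [0.0864 0.1004 0.1139] mean [ 0.527  -0.2306] circ [ 0.5262 -0.2328] 0.0059
rack ((0.5297355055809021, -0.23416951298713684), (0.13224999606609344, 0.07295883446931839), 70.61966705322266)
foot 1062 0.020452273737213256 ((0.5572986602783203, -0.023152753710746765), (0.1386052966117859, 0.21690671145915985), 87.54225158691406)
```

```bash
cat >> h.py <<'E'
def togo(*targets, yaw=None):
    s=arm.get_state(); R=Ro.from_euler('xyz',s['tool_rot']).as_matrix()
    print('t',round(s['t'],2),'tcp',s['tool_pos'].round(4),'rpy deg',np.degrees(s['tool_rot']).round(2),'open',round(s['opening'],4),'F',s['wrist_force'].round(1))
    for g in targets: print(g,'->',(R.T@(np.array(g)-s['tool_pos'])).round(4))
    if yaw is not None: print('roll',round(-((yaw-np.degrees(s['tool_rot'][2])+180)%360-180)/6,3))
E
python3 -c "
from h import *
togo((.42,.42,.33),(.5,.2,.33),(.526,-.235,.32),yaw=182.3)"
```

```text
t 0.1 tcp [0.2625 0.6213 0.2304] rpy deg [-179.9     0.    157.09] open 0.0852 F [-0.1  0.7  2. ]
(0.42, 0.42, 0.33) -> [-0.2234 -0.1243 -0.0994]
(0.5, 0.2, 0.33) -> [-0.3827 -0.2958 -0.0991]
(0.526, -0.235, 0.32) -> [-0.576  -0.6864 -0.0884]
roll -4.201
```

```bash
python3 -m handwheel '{"dp":[[-0.05,-0.03,-0.06],[-0.1,-0.06,-0.1],[-0.15,-0.09,-0.1],[-0.2,-0.12,-0.1],[-0.24,-0.15,-0.1],[-0.28,-0.19,-0.1],[-0.32,-0.23,-0.1],[-0.36,-0.27,-0.1],[-0.39,-0.31,-0.1],[-0.415,-0.36,-0.1],[-0.44,-0.41,-0.1],[-0.465,-0.46,-0.1],[-0.49,-0.51,-0.1],[-0.515,-0.56,-0.095],[-0.54,-0.61,-0.09],[-0.565,-0.66,-0.09],[-0.576,-0.686,-0.088],[-0.576,-0.686,-0.088],[-0.576,-0.686,-0.088],[-0.576,-0.686,-0.088]],"roll":[0,-0.5,-1,-1.5,-2,-2.5,-3,-3.5,-4.2,-4.2,-4.2,-4.2,-4.2,-4.2,-4.2,-4.2,-4.2,-4.2,-4.2,-4.2]}' 0.085 40
python3 - <<'E'
from h import *
c,p,d=cam('wrist'); np.savez('w1.npz',p=p,d=d,**c); print(c['origin'],c['rotation'])
cv2.imwrite('pics/w1.png',p[:,:,::-1])
P=cloud(c,d)
import sys
D=P[d>0]
def f(cx,cy,r,a,b):
    m=(np.hypot(D[:,0]-cx,D[:,1]-cy)<r)&(D[:,2]>a)&(D[:,2]<b); Q=D[m]
    if len(Q)>20: print(len(Q),np.median(Q[:,2]).round(4),Q[:,:2].mean(0).round(4),circ(Q),cv2.minAreaRect(Q[:,:2].astype('f4')))
f(.526,-.236,.03,.194,.208);f(.44,-.24,.045,.115,.135);f(.53,-.237,.09,.072,.080)
togo((.526,-.236,.1555),yaw=182.3)
E
```

```text
t: 2.6
tool_pos: [0.5267, -0.2325, 0.3192]
tool_rot: [3.141, 0.0, -3.099]
wrist_force: [0.0, -0.7, -0.0]
opening: 0.0848
grasp_force: 0.0
[ 0.45287932 -0.23512995  0.46174241] [ 2.84105655e+00 -7.00519683e-04  1.61221341e+00]
452 0.2001 [ 0.5273 -0.2367] (array([ 0.52757819, -0.23670195]), np.float64(0.007952608218835758)) ((0.5282009243965149, -0.23671948909759521), (0.020240988582372665, 0.01840898022055626), 2.4980335235595703)
1532 0.1244 [ 0.4409 -0.2393] (array([ 0.44172562, -0.2392393 ]), np.float64(0.029312205932724655)) ((0.4408724308013916, -0.24020244181156158), (0.06509256362915039, 0.06791497021913528), 49.68631362915039)
3767 0.0759 [ 0.5285 -0.237 ] (array([ 0.53314377, -0.2369945 ]), np.float64(0.04409322819735533)) ((0.5317976474761963, -0.23613986372947693), (0.12240085005760193, 0.0702253058552742), 69.80671691894531)
t 2.65 tcp [ 0.5266 -0.2328  0.3193] rpy deg [ 1.7996e+02  1.0000e-02 -1.7756e+02] open 0.0849 F [ 0.1 -0.5 -1. ]
(0.526, -0.236, 0.1555) -> [ 0.0008 -0.0033  0.1638]
roll 0.023
```

View pics/w1.png

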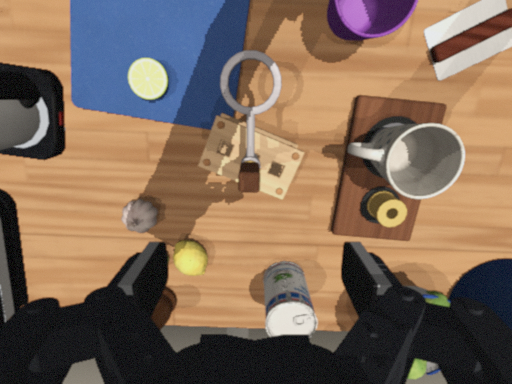

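The wrist view shows the post's grip at (249,176) and its ring at (251,82), agreeing with the other two cameras to 2 mm. Going down and gripping.

```bash
python3 -m handwheel '{"dp":[[-0.001,-0.0033,0.05],[-0.001,-0.0033,0.1],[-0.001,-0.0033,0.14],[-0.001,-0.0033,0.165],[-0.001,-0.0033,0.165],[-0.001,-0.0033,0.165]],"roll":[0,0,0,0,0,0]}' 0.085 60
python3 -m handwheel '{"dp":[[0,0,0],[0,0,0],[0,0,0],[0,0,0],[0,0,0],[0,0,0],[0,0,0]],"roll":[0,0,0,0,0,0,0]}' 0.01 60
python3 - <<'E'
from h import *
togo((.526,-.236,.1555))
E
```

```text
t: 3.4
tool_pos: [0.5284, -0.2375, 0.1555]
tool_rot: [-3.141, 0.002, -3.101]
wrist_force: [-0.0, -0.8, -0.5]
opening: 0.0853
grasp_force: 0.0
t: 4.28
tool_pos: [0.5276, -0.2376, 0.1546]
tool_rot: [3.141, 0.0, -3.102]
wrist_force: [-1.1, 0.3, 5.2]
opening: 0.0194
grasp_force: 58.8
t 4.28 tcp [ 0.5276 -0.2376  0.1546] rpy deg [ 1.7999e+02  3.0000e-02 -1.7771e+02] open 0.0194 F [-1.1  0.3  5.2]
(0.526, -0.236, 0.1555) -> [ 0.0015  0.0016 -0.0009]
```

```bash
python3 -m handwheel '{"dp":[[0,0,-0.02],[0,0,-0.04],[0,0,-0.06],[0,0,-0.08],[0,0,-0.1],[0,0,-0.12],[0,0,-0.12],[0,0,-0.12]],"roll":[0,0,0,0,0,0,0,0]}'
python3 - <<'E'
from h import *
z=np.load('w1.npz'); c={k:z[k] for k in ['fx','fy','cx','cy','origin','rotation']}
D=cloud(c,z['d'])[z['d']>0]; C=z['p'][z['d']>0].astype(int)
m=(np.hypot(D[:,0]-.603,D[:,1]+.032)<.035)&(D[:,2]>.060)&(D[:,2]<.068);Q=D[m];print('sock',len(Q),Q.mean(0),circ(Q))
m=(np.hypot(D[:,0]-.55,D[:,1]+.03)<.14)&(D[:,2]>.014)&(D[:,2]<.026)&(C[:,0]<130); print('foot',cv2.minAreaRect(D[m][:,:2].astype('f4')))
togo((.60,-.035,.27),yaw=180-2)
def plane(Q):
    s=np.linalg.svd(Q-Q.mean(0),full_matrices=False)[2][2]; return s*np.sign(s[2])
tc=arm.get_state()['tool_pos']
for n in ['side','top','wrist']:
    c,p,d=cam(n); P=cloud(c,d)[d>0]
    m=(np.hypot(P[:,0]-.44,P[:,1]+.24)<.05)&(abs(P[:,2]-.245)<.015); Q=P[m]
    if len(Q)>30: print(n,'ring',len(Q),np.median(Q[:,2]),circ(Q),'n',plane(Q))
    m=(np.hypot(P[:,0]-.53,P[:,1]+.236)<.03)&(P[:,2]>.12)&(P[:,2]<.235); Q=P[m]
    for a in np.arange(.12,.235,.02):
        q=Q[(Q[:,2]>a)&(Q[:,2]<a+.02)]
        if len(q)>3: print(n,round(a+.01,2),len(q),q.mean(0).round(4))
    cv2.imwrite('pics/%s2.png'%n,p[:,:,::-1])
E
```

```text
t: 5.28
tool_pos: [0.5266, -0.2371, 0.2726]
tool_rot: [3.141, -0.003, -3.101]
wrist_force: [0.6, 0.0, -3.9]
opening: 0.0191
grasp_force: 59.7
sock 575 [ 0.60365685 -0.03284691  0.06372139] (array([ 0.60393852, -0.0327831 ]), np.float64(0.016124707757458626))
foot ((0.556299090385437, -0.030599229037761688), (0.1273360252380371, 0.21611376106739044), 86.70249938964844)
t 5.28 tcp [ 0.5266 -0.2371  0.2726] rpy deg [ 1.7994e+02 -1.5000e-01 -1.7770e+02] open 0.0191 F [ 0.6  0.  -3.9]
(0.6, -0.035, 0.27) -> [-0.0815  0.199   0.0025]
roll 0.716
side ring 129 0.24188491853103522 (array([ 0.44132941, -0.2363052 ]), np.float64(0.030959320816579372)) n [-0.01679563 -0.01580237  0.99973406]
side 0.13 13 [ 0.5271 -0.2321  0.1306]
side 0.15 16 [ 0.5279 -0.2299  0.1493]
side 0.17 18 [ 0.5274 -0.2306  0.1678]
side 0.19 20 [ 0.5281 -0.2295  0.19  ]
side 0.21 19 [ 0.5261 -0.2296  0.2104]
side 0.23 18 [ 0.5265 -0.228   0.2272]
wrist ring 6280 0.24232233468623893 (array([ 0.44239102, -0.23944901]), np.float64(0.029641755995654214)) n [-0.02403557 -0.00158753  0.99970984]
wrist 0.15 11 [ 0.529  -0.238   0.1531]
wrist 0.17 15 [ 0.5272 -0.2376  0.1725]
wrist 0.19 34 [ 0.5264 -0.236   0.19  ]
wrist 0.21 43 [ 0.5256 -0.2362  0.208 ]
wrist 0.23 13 [ 0.5209 -0.2367  0.234 ]
```

```bash
python3 -m handwheel '{"dp":[[-0.02,0.02,0],[-0.04,0.05,0],[-0.06,0.08,0],[-0.08,0.12,0],[-0.0815,0.16,0],[-0.0815,0.185,0],[-0.0815,0.2005,0.005],[-0.0815,0.2005,0.02],[-0.0815,0.2005,0.035],[-0.0815,0.2005,0.042],[-0.0815,0.2005,0.042],[-0.0815,0.2005,0.042],[-0.0815,0.2005,0.042]],"roll":[0,0,0.2,0.4,0.6,0.75,0.75,0.75,0.75,0.75,0.75,0.75,0.75]}'
python3 - <<'E'
from h import *
togo((.60,-.0333,.232))
for n in ['side','top','wrist']:
    c,p,d=cam(n); P=cloud(c,d); P=P[d>0]; np.savez(n+'3.npz',p=p,d=d,**c)
    m=(np.hypot(P[:,0]-.603,P[:,1]+.03)<.03)&(P[:,2]>.03)&(P[:,2]<.19); Q=P[m]
    for a in np.arange(.03,.19,.01):
        q=Q[(Q[:,2]>a)&(Q[:,2]<a+.01)]
        if len(q)>3: print(n,round(a+.005,3),len(q),q.mean(0).round(4),np.ptp(q,0).round(4))
    m=(np.hypot(P[:,0]-.513,P[:,1]+.03)<.05)&(abs(P[:,2]-.203)<.012); Q=P[m]
    if len(Q)>30: print(n,'ring',len(Q),Q.mean(0),circ(Q))
s=np.load('side3.npz')['p'][140:210,205:300,::-1]; w=np.load('wrist3.npz')['p'][:,:,::-1]
cv2.imwrite('pics/s3.png',np.hstack([cv2.resize(s,(475,350),interpolation=cv2.INTER_CUBIC),cv2.resize(w,(300,350))]))
E
```

```text
t: 7.05
tool_pos: [0.6012, -0.0341, 0.2329]
tool_rot: [3.141, 0.001, 3.103]
wrist_force: [0.0, -0.4, -2.5]
opening: 0.0193
grasp_force: 59.4
t 7.05 tcp [ 0.6012 -0.0341  0.2329] rpy deg [1.7999e+02 7.0000e-02 1.7779e+02] open 0.0193 F [ 0.  -0.4 -2.5]
(0.6, -0.0333, 0.232) -> [0.0012 0.0008 0.0009]
side 0.035 31 [ 0.6022 -0.0166  0.0346] [0.0531 0.0263 0.01  ]
side 0.045 21 [ 0.6008 -0.015   0.0451] [0.0386 0.0219 0.0085]
side 0.055 41 [ 0.6006 -0.0227  0.0551] [0.0385 0.0483 0.0097]
side 0.065 68 [ 0.6019 -0.029   0.0646] [0.0386 0.0428 0.0087]
side 0.075 5 [ 0.6084 -0.0268  0.0708] [0.0245 0.0193 0.0014]
side 0.095 12 [ 0.6044 -0.0271  0.0954] [0.0137 0.0122 0.0092]
side 0.105 9 [ 0.6016 -0.0289  0.1042] [0.0136 0.0095 0.008 ]
side 0.115 11 [ 0.6022 -0.0267  0.115 ] [0.0135 0.0104 0.0095]
side 0.125 11 [ 0.6029 -0.0271  0.1247] [0.0137 0.0103 0.0087]
side 0.135 14 [ 0.6016 -0.0276  0.1359] [0.0139 0.0118 0.0086]
side 0.145 8 [ 0.6023 -0.0285  0.1463] [0.0137 0.0067 0.0083]
side 0.155 12 [ 0.6022 -0.0281  0.1546] [0.0135 0.0125 0.0091]
side 0.165 9 [ 0.6018 -0.0269  0.1643] [0.0133 
[... 450 characters left out ...]
98]
wrist 0.065 579 [ 0.6031 -0.0312  0.064 ] [0.0371 0.041  0.0064]
wrist 0.105 4 [ 0.6047 -0.033   0.1072] [0.0035 0.0158 0.0048]
wrist 0.115 5 [ 0.6025 -0.0372  0.1157] [0.004  0.0154 0.0076]
wrist 0.125 8 [ 0.6024 -0.0365  0.1252] [0.0035 0.0151 0.0097]
wrist 0.135 10 [ 0.6017 -0.0316  0.1352] [0.0052 0.015  0.0089]
wrist 0.145 17 [ 0.6014 -0.0326  0.1452] [0.0049 0.0156 0.0093]
wrist 0.155 19 [ 0.6007 -0.0329  0.1549] [0.0036 0.0149 0.0094]
wrist 0.165 25 [ 0.6007 -0.0333  0.165 ] [0.0059 0.0158 0.0097]
wrist 0.175 16 [ 0.5992 -0.0331  0.1734] [0.0021 0.0136 0.007 ]
wrist ring 6235 [ 0.51430565 -0.02943596  0.20190796] (array([ 0.51650461, -0.02952309]), np.float64(0.02948971913133344))
```

View pics/s3.png

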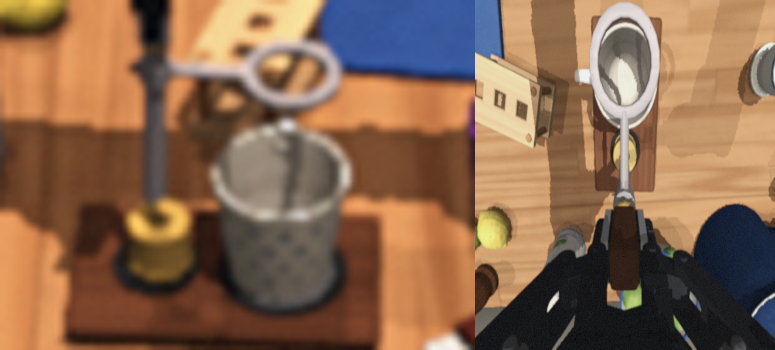

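```bash
python3 - <<'E'
from h import *
pan=[]
x=np.arange(.5736,.6336,.0003); y=np.arange(-.0633,-.0033,.0003)
X,Y=np.meshgrid(x[::-1],y[::-1],indexing='ij')  # rows: +x up, cols: +y left
for f in ['w1','wrist3','top0','side0','side3']:
    z=np.load(f+'.npz'); R=Ro.from_euler('xyz',z['rotation']).as_matrix()
    q=(np.stack([X,Y,X*0+.064],-1)-z['origin'])@R
    u=z['fx']*q[...,0]/q[...,2]+z['cx']; v=z['fy']*q[...,1]/q[...,2]+z['cy']
    im=cv2.remap(z['p'],u.astype('f4'),v.astype('f4'),cv2.INTER_CUBIC)
    h=cv2.cvtColor(im,cv2.COLOR_RGB2HSV)
    g=im[::,:,:].copy(); cv2.circle(g,(100,100),70,(0,255,0),1); cv2.circle(g,(100,100),29,(0,255,0),1); pan.append(g)
# tip: project expected tip circle into side3 too
cv2.imwrite('pics/bore.png',cv2.resize(np.hstack(pan[:4])[:,:,::-1],(800,200)))
E
```

```text
(no output)
```

View pics/bore.png

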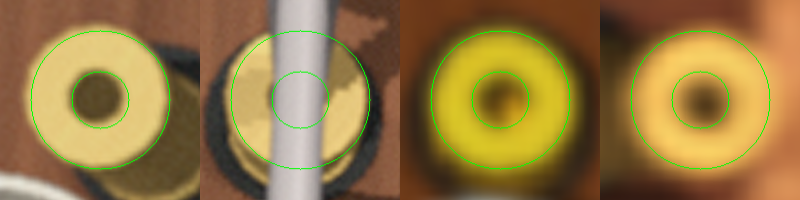

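The rectified socket shows the bore centred within about 1 mm of (0.6038, -0.0330) in the three clear views. I'll lower the post there and feel for contact.

```bash
python3 -m handwheel '{"dp":[[0.001,0.0005,0.005],[0.001,0.0005,0.01],[0.001,0.0005,0.014],[0.001,0.0005,0.014],[0.001,0.0005,0.014]],"roll":[0,0,0,0,0]}'
for i in 1 2 3; do python3 -m handwheel '{"dp":[[0,0,0.001],[0,0,0.002],[0,0,0.002]],"roll":[0,0,0]}' | grep -E 'pos|wrist'; done
```

```text
t: 7.82
tool_pos: [0.6, -0.0334, 0.2183]
tool_rot: [3.142, 0.0, 3.103]
wrist_force: [-0.4, -0.5, -2.7]
opening: 0.0192
grasp_force: 59.5
tool_pos: [0.5998, -0.0334, 0.2162]
wrist_force: [-0.0, -0.1, -3.2]
tool_pos: [0.5997, -0.0334, 0.2141]
wrist_force: [-0.6, 0.0, -3.8]
tool_pos: [0.5997, -0.0334, 0.2121]
wrist_force: [0.1, -0.2, -2.8]
```

```bash
for i in 1 2 3 4; do python3 -m handwheel '{"dp":[[0,0,0.0005],[0,0,0.001],[0,0,0.001]],"roll":[0,0,0]}' | grep -E 'pos|wrist'; done
```

```text
tool_pos: [0.5998, -0.0333, 0.2112]
wrist_force: [0.4, -0.3, -3.1]
tool_pos: [0.5998, -0.0334, 0.2102]
wrist_force: [-0.2, 0.1, -4.0]
tool_pos: [0.5998, -0.0334, 0.2092]
wrist_force: [0.2, 0.5, -3.4]
tool_pos: [0.5998, -0.0334, 0.2082]
wrist_force: [-0.3, 0.1, -3.4]
```

```bash
for i in 1 2 3; do python3 -m handwheel '{"dp":[[0,0,0.0005],[0,0,0.001],[0,0,0.001]],"roll":[0,0,0]}' | grep -E 'pos|wrist'; done; for i in 1 2 ; do python3 -m handwheel '{"dp":[[0,0,0.001],[0,0,0.002],[0,0,0.002]],"roll":[0,0,0]}' | grep -E 'pos|wrist'; done; python3 -c "
from h import *
c,p,d=cam('wrist');P=cloud(c,d)[d>0]
m=(np.hypot(P[:,0]-.513,P[:,1]+.03)<.05)&(abs(P[:,2]-.178)<.02); Q=P[m];print(np.median(Q[:,2]),arm.get_state()['tool_pos'])"
```

```text
tool_pos: [0.5998, -0.0334, 0.2072]
wrist_force: [-1.2, 0.3, -3.7]
tool_pos: [0.5998, -0.0334, 0.2062]
wrist_force: [-0.3, -0.2, -2.8]
tool_pos: [0.5998, -0.0334, 0.2052]
wrist_force: [-0.2, -0.9, -2.9]
tool_pos: [0.5998, -0.0334, 0.2031]
wrist_force: [-0.2, 0.4, -3.2]
tool_pos: [0.5998, -0.0334, 0.2011]
wrist_force: [-0.3, -0.4, -3.5]
0.17064966802450648 [ 0.59979947 -0.03339694  0.20116985]
```

The ring's height puts the tip about 11 mm below the socket top with no force, so it is already in the bore. Pressing on gently.

```bash
for i in 1 2 3 4; do python3 -m handwheel '{"dp":[[0,0,0.002],[0,0,0.004],[0,0,0.004]],"roll":[0,0,0]}' | grep -E 'pos|wrist'; done
```

```text
tool_pos: [0.5998, -0.0334, 0.197]
wrist_force: [-0.1, -0.5, -3.3]
tool_pos: [0.5998, -0.0334, 0.193]
wrist_force: [-0.3, -0.0, -3.4]
tool_pos: [0.5998, -0.0334, 0.189]
wrist_force: [-0.2, 0.4, -3.1]
tool_pos: [0.5998, -0.0334, 0.185]
wrist_force: [0.4, 0.5, -4.2]
```

```bash
for i in 1 2 ; do python3 -m handwheel '{"dp":[[0,0,0.002],[0,0,0.004],[0,0,0.004]],"roll":[0,0,0]}' | grep -E 'pos|wrist'; done;  for i in 1 2 ; do python3 -m handwheel '{"dp":[[0,0,0.001],[0,0,0.0015],[0,0,0.0015]],"roll":[0,0,0]}' | grep -E 'pos|wrist'; done; python3 -c "
from h import *
c,p,d=cam('wrist');P=cloud(c,d)[d>0]
m=(np.hypot(P[:,0]-.513,P[:,1]+.03)<.05)&(abs(P[:,2]-.144)<.012); Q=P[m];print(np.median(Q[:,2]),arm.get_state()['tool_pos'])"
```

```text
tool_pos: [0.5998, -0.0334, 0.181]
wrist_force: [-1.1, 0.2, -3.8]
tool_pos: [0.5998, -0.0334, 0.177]
wrist_force: [-0.9, -0.2, -3.4]
tool_pos: [0.5998, -0.0334, 0.1757]
wrist_force: [0.1, 0.7, -4.3]
tool_pos: [0.5998, -0.0334, 0.1742]
wrist_force: [-0.7, 0.8, -3.0]
0.14372865515146427 [ 0.59981418 -0.03338278  0.17421617]
```

```bash
for i in 1 2 3 4; do python3 -m handwheel '{"dp":[[0,0,0.0005],[0,0,0.0005]],"roll":[0,0]}' | grep -E 'pos|wrist'; done
```

```text
tool_pos: [0.5998, -0.0334, 0.1737]
wrist_force: [-0.6, 0.2, -2.3]
tool_pos: [0.5998, -0.0334, 0.1733]
wrist_force: [0.3, 0.7, -2.8]
tool_pos: [0.5998, -0.0334, 0.1727]
wrist_force: [-0.6, -0.2, -3.0]
tool_pos: [0.5998, -0.0334, 0.1723]
wrist_force: [-0.7, -0.4, -2.9]
```

```bash
for i in 1 2 3 4; do python3 -m handwheel '{"dp":[[0,0,0.0004],[0,0,0.0004]],"roll":[0,0]}' | grep -E 'pos|wrist'; done
```

```text
tool_pos: [0.6, -0.0334, 0.1722]
wrist_force: [-1.0, 0.6, -0.1]
tool_pos: [0.6001, -0.0335, 0.1722]
wrist_force: [-2.4, 1.3, 4.3]
tool_pos: [0.6002, -0.0335, 0.1721]
wrist_force: [-1.9, 0.6, 6.3]
tool_pos: [0.6003, -0.0335, 0.172]
wrist_force: [-2.6, -0.4, 8.1]
```

Floor found, with about 11 N downward. Releasing and going to look over the dripper.

```bash
python3 -m handwheel '{"dp":[[0,0,0],[0,0,0],[0,0,0],[0,0,0],[0,0,0]],"roll":[0,0,0,0,0]}' 0.085 60 | grep -E 'wrist|open'
python3 -m handwheel '{"dp":[[0,0,-0.03],[0,0,-0.07],[0,0,-0.11],[0.01,0.03,-0.11],[0.03,0.07,-0.11],[0.045,0.12,-0.11],[0.06,0.17,-0.11],[0.08,0.22,-0.11],[0.0946,0.26,-0.11],[0.0946,0.276,-0.11],[0.0946,0.276,-0.11],[0.0946,0.276,-0.11],[0.0946,0.276,-0.11]],"roll":[0,0,0,0,0,0,0,0,0,0,0,0,0]}'
python3 - <<'E'
from h import *
def f(D,nm,cx,cy,r,a,b,plane=0):
    m=(np.hypot(D[:,0]-cx,D[:,1]-cy)<r)&(D[:,2]>a)&(D[:,2]<b); Q=D[m]
    if len(Q)>20:
        k=cv2.minAreaRect(Q[:,:2].astype('f4')); print(n,nm,len(Q),np.median(Q[:,2]).round(4),Q[:,:2].mean(0).round(4),circ(Q),k[0],k[1])
        if plane: s=np.linalg.svd(Q-Q.mean(0),full_matrices=False)[2][2]; print('normal',s*np.sign(s[2]))
for n in ['wrist','top','side']:
    c,p,d=cam(n); D=cloud(c,d)[d>0]; np.savez(n+'4.npz',p=p,d=d,**c)
    f(D,'drip',.516,.246,.045,.0625,.071); f(D,'ring',.513,-.03,.045,.138,.15,1); f(D,'grip',.603,-.033,.03,.205,.23); f(D,'sock',.603,-.033,.03,.06,.069); f(D,'mugrim',.518,-.03,.055,.108,.118)
togo((.516,.246,.038))
cv2.imwrite('pics/w4.png',np.load('wrist4.npz')['p'][:,:,::-1])
E
```

```text
wrist_force: [-0.2, -0.7, 0.7]
opening: 0.0854
t: 19.68
tool_pos: [0.5166, 0.244, 0.2807]
tool_rot: [-3.141, 0.0, 3.1]
wrist_force: [-0.9, -0.2, 0.3]
opening: 0.0851
grasp_force: 0.0
wrist drip 481 0.067 [0.517  0.2467] (array([0.51714859, 0.24660221]), np.float64(0.02801741531562695)) (0.5169422030448914, 0.2468016892671585) (0.05854257568717003, 0.05861581861972809)
wrist ring 261 0.1399 [ 0.5163 -0.0036] (array([ 0.51388494, -0.01373161]), np.float64(0.014512140801504354)) (0.5171418190002441, -0.003426581621170044) (0.009191645309329033, 0.04223015904426575)
normal [-0.03172288  0.01506572  0.99938315]
wrist sock 583 0.064 [ 0.6014 -0.0275] (array([ 0.60324472, -0.03110069]), np.float64(0.0159960197538704)) (0.6031858325004578, -0.03049337863922119) (0.04103123024106026, 0.03990970179438591)
wrist mugrim 610 0.1121 [ 0.523  -0.0008] (array([ 0.51882987, -0.02662971]), np.float64(0.04356786071372252)) (0.5249396562576294, -0.007865656167268753) (0.050147075206041336, 0.09126842767000198)
top drip 54 0.0669 [0.5128 0.2447] (array([0.51745655, 0.24410774]), np.float64(0.027971689069
[... 1386 characters left out ...]
(array([ 0.59219323, -0.02989136]), np.float64(0.009849082383930681)) (0.5921346545219421, -0.02935570478439331) (0.01645159348845482, 0.026966305449604988)
side sock 67 0.0647 [ 0.6023 -0.0254] (array([ 0.60117376, -0.02967173]), np.float64(0.01650719412190689)) (0.601764440536499, -0.028568223118782043) (0.04034009948372841, 0.0403425395488739)
side mugrim 43 0.112 [ 0.5259 -0.0123] (array([ 0.51665734, -0.02605454]), np.float64(0.043940908229859826)) (0.520851731300354, -0.012796126306056976) (0.06334271281957626, 0.09121417999267578)
t 19.82 tcp [0.5163 0.245  0.2808] rpy deg [-1.800e+02  1.000e-02  1.777e+02] open 0.0851 F [ 0.5  0.3 -0.6]
(0.516, 0.246, 0.038) -> [0.0003 0.001  0.2428]
```

View pics/w4.png

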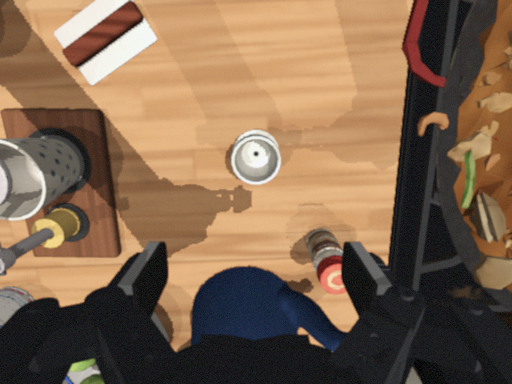

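The wrist view shows the dripper upright at (256,155) and clear of its neighbours. The post stands in the socket with its ring slightly nose-down (about 0.03 rad). Grasping the dripper.

```bash
python3 -m handwheel '{"dp":[[-0.0005,0.0013,0.05],[-0.0005,0.0013,0.1],[-0.0005,0.0013,0.15],[-0.0005,0.0013,0.2],[-0.0005,0.0013,0.23],[-0.0005,0.0013,0.249],[-0.0005,0.0013,0.249],[-0.0005,0.0013,0.249]],"roll":[0,0,0,0,0,0,0,0]}' 0.085 35
python3 -m handwheel '{"dp":[[0,0,0],[0,0,0],[0,0,0],[0,0,0],[0,0,0]],"roll":[0,0,0,0,0]}' 0.04 35
python3 -c "
from h import *
togo((.516,.246,.35),(.595,-.034,.35))"
```

```text
t: 20.82
tool_pos: [0.5175, 0.2477, 0.0329]
tool_rot: [3.14, 0.002, 3.103]
wrist_force: [0.2, 0.7, 1.2]
opening: 0.0848
grasp_force: 0.0
t: 21.45
tool_pos: [0.5174, 0.2475, 0.0332]
tool_rot: [3.14, 0.002, 3.103]
wrist_force: [-1.8, -0.7, 5.8]
opening: 0.0592
grasp_force: 36.8
t 21.45 tcp [0.5174 0.2475 0.0332] rpy deg [1.7993e+02 1.2000e-01 1.7778e+02] open 0.0592 F [-1.8 -0.7  5.8]
(0.516, 0.246, 0.35) -> [ 0.0007 -0.0012 -0.3168]
(0.595, -0.034, 0.35) -> [-0.0891 -0.2779 -0.317 ]
```

```bash
python3 -m handwheel '{"dp":[[0,0,-0.02],[0,0,-0.06],[0,0,-0.11],[0,0,-0.16],[0,0,-0.21],[0,0,-0.26],[0,0,-0.3],[-0.02,-0.03,-0.317],[-0.03,-0.07,-0.317],[-0.045,-0.12,-0.317],[-0.06,-0.17,-0.317],[-0.075,-0.22,-0.317],[-0.089,-0.26,-0.317],[-0.089,-0.278,-0.317],[-0.089,-0.278,-0.317],[-0.089,-0.278,-0.317],[-0.089,-0.278,-0.317]],"roll":[0,0,0,0,0,0,0,0,0,0,0,0,0,0,0,0,0]}'
python3 - <<'E'
from h import *
c,p,d=cam('wrist'); np.savez('w5.npz',p=p,d=d,**c); P=cloud(c,d)
D=P[d>0]
m=(np.hypot(D[:,0]-.511,D[:,1]+.033)<.05)&(abs(D[:,2]-.142)<.012)&(D[:,0]<.535); Q=D[m]
print(len(Q),circ(Q),np.median(Q[:,2]),Q.mean(0)); s=np.linalg.svd(Q-Q.mean(0),full_matrices=False)[2][2]; print(s*np.sign(s[2]))
from scipy.optimize import least_squares
for _ in range(2):
    r=least_squares(lambda k: np.clip(abs(np.hypot(Q[:,0]-k[0],Q[:,1]-k[1])-.02875)-.00425,0,None)*1e3+0*k[0],[.511,-.033]); print('annulus',r.x,r.cost)
# dripper in hand, inner/outer rim visible?
t=arm.get_state()['tool_pos']; print(t)
m=(np.hypot(D[:,0]-t[0],D[:,1]-t[1])<.045)&(D[:,2]<t[2]+.045)&(D[:,2]>t[2]-.045); Q=D[m]; print('drip',len(Q)); 
for a in np.arange(-.045,.045,.01):
    q=Q[(Q[:,2]-t[2]>a)&(Q[:,2]-t[2]<a+.01)]
    if len(q)>5: print(round(a,3),len(q),(q.mean(0)-t).round(4),(q.max(0)-t).round(4),(q.min(0)-t).round(4))
cv2.imwrite('pics/w5.png',p[:,:,::-1])
E
```

```text
t: 23.58
tool_pos: [0.5946, -0.0317, 0.3486]
tool_rot: [3.141, -0.0, 3.106]
wrist_force: [0.7, -0.1, -1.9]
opening: 0.0582
grasp_force: 38.5
1150 (array([ 0.50931681, -0.03157787]), np.float64(0.028320458387632218)) 0.13930913158084207 [ 0.50441998 -0.03173385  0.13924561]
[-0.04719378  0.00162973  0.99888442]
annulus [ 0.50983989 -0.03158518] 1.268138006508759
annulus [ 0.50983989 -0.03158518] 1.268138006508759
[ 0.59467152 -0.03202797  0.34864705]
drip 20526
-0.025 1686 [-0.0218  0.0014 -0.0164] [ 0.0188  0.0313 -0.015 ] [-0.0317 -0.0308 -0.0212]
-0.015 3301 [ 0.0084 -0.0003 -0.0119] [ 0.0232  0.0228 -0.005 ] [-0.0314 -0.0303 -0.015 ]
-0.005 1880 [0.0161 0.0011 0.0002] [0.0267 0.0265 0.005 ] [-0.0286 -0.025  -0.005 ]
0.005 2456 [0.0071 0.0006 0.0103] [0.0279 0.0436 0.015 ] [-0.0298 -0.0415  0.005 ]
0.015 3253 [0.0029 0.0012 0.0202] [0.0281 0.0444 0.025 ] [-0.0298 -0.0419  0.015 ]
0.025 6113 [0.0007 0.0024 0.0315] [0.0308 0.0442 0.035 ] [-0.03   -0.0419  0.025 ]
0.035 1837 [-0.0043 -0.0041  0.0388] [0.0284 0.0438 0.045 ] [-0.0289 -0.0413  0.035 ]
```

View pics/w5.png

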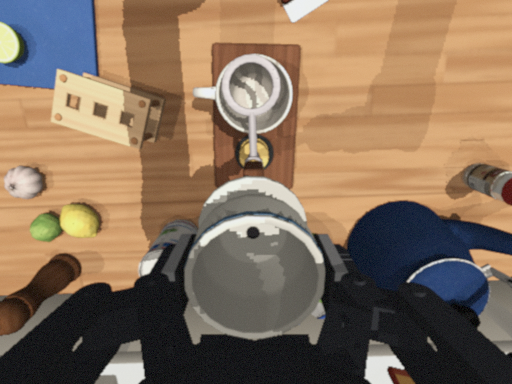

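The ring at (250,85) lies over the mug, centre about (0.510, -0.032), and the dripper is centred in the fingers. Moving over the ring and lowering.

```bash
python3 -m handwheel '{"dp":[[0.03,-0.001,0],[0.06,-0.002,0],[0.0846,-0.003,0],[0.0846,-0.003,0],[0.0846,-0.003,0],[0.0846,-0.003,0.04],[0.0846,-0.003,0.08],[0.0846,-0.003,0.12],[0.0846,-0.003,0.145],[0.0846,-0.003,0.145],[0.0846,-0.003,0.145],[0.0846,-0.003,0.145]],"roll":[0,0,0,0,0,0,0,0,0,0,0,0]}'
python3 - <<'E'
from h import *
togo((.5103,-.0322,.18))
def fit(Q):
    from scipy.optimize import least_squares
for n,x in [('top',0),('side',0)]:
    c,p,d=cam(n); np.savez(n+'6.npz',p=p,d=d,**c)
cv2.imwrite('pics/s6.png',cv2.resize(np.load('side6.npz')['p'][120:210,205:300,::-1],(570,540),interpolation=cv2.INTER_CUBIC))
E
```

```text
t: 25.12
tool_pos: [0.5112, -0.0336, 0.205]
tool_rot: [3.141, 0.003, 3.103]
wrist_force: [0.1, -0.4, -1.6]
opening: 0.0584
grasp_force: 38.6
t 25.12 tcp [ 0.5112 -0.0336  0.205 ] rpy deg [1.7998e+02 1.6000e-01 1.7780e+02] open 0.0584 F [ 0.1 -0.4 -1.6]
(0.5103, -0.0322, 0.18) -> [0.0011 0.0014 0.025 ]
```

View pics/s6.png

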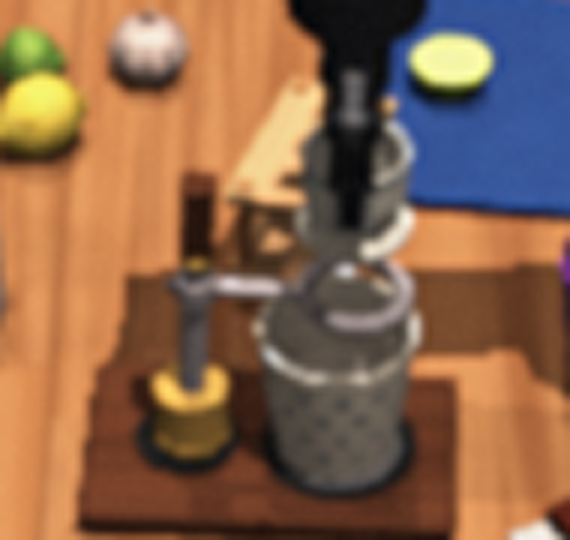

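In the side view the dripper's flange (357,225) sits right above the ring (360,290), in line. Lowering with force checks.

```bash
python3 -m handwheel '{"dp":[[0.001,0.001,0.008],[0.001,0.001,0.018],[0.001,0.001,0.026],[0.001,0.001,0.034],[0.001,0.001,0.034],[0.001,0.001,0.034]],"roll":[0,0,0,0,0,0]}' | grep -E 'pos|wrist'
for i in 1 2 3 4 5 ; do python3 -m handwheel '{"dp":[[0,0,0.0005],[0,0,0.001],[0,0,0.001]],"roll":[0,0,0]}' | grep -E 'pos|wrist'; done
```

```text
tool_pos: [0.5093, -0.0326, 0.1698]
wrist_force: [0.6, -0.2, -1.3]
tool_pos: [0.5091, -0.0326, 0.1688]
wrist_force: [-0.6, 0.6, -1.6]
tool_pos: [0.509, -0.0326, 0.1676]
wrist_force: [0.6, 0.1, -1.0]
tool_pos: [0.509, -0.0326, 0.1666]
wrist_force: [0.3, -0.3, -0.9]
tool_pos: [0.5091, -0.0326, 0.1656]
wrist_force: [0.2, -0.2, -2.4]
tool_pos: [0.509, -0.0326, 0.1646]
wrist_force: [0.6, 0.4, -0.8]
```

```bash
for i in 1 2 3 4 5; do python3 -m handwheel '{"dp":[[0,0,0.0006],[0,0,0.0006]],"roll":[0,0]}' | grep -E 'pos|wrist'; done
```

```text
tool_pos: [0.5091, -0.0326, 0.164]
wrist_force: [-0.5, -0.6, -1.9]
tool_pos: [0.5091, -0.0326, 0.1634]
wrist_force: [-0.5, -0.3, -1.4]
tool_pos: [0.5091, -0.0326, 0.1628]
wrist_force: [-0.6, -0.4, -1.2]
tool_pos: [0.5091, -0.0327, 0.1624]
wrist_force: [-1.0, -0.9, 0.1]
tool_pos: [0.5089, -0.0326, 0.162]
wrist_force: [-3.9, 1.1, 5.5]
```

Seated at the expected height with about 7 N. Letting go and retreating.

```bash
python3 -m handwheel '{"dp":[[0,0,-0.0004],[0,0,-0.0004],[0,0,-0.0004],[0,0,-0.0004],[0,0,-0.0004]],"roll":[0,0,0,0,0]}' 0.085 | grep -E 'wrist|open'
python3 -m handwheel '{"dp":[[0,0,-0.01],[0,0,-0.03],[0,0,-0.06],[0,0,-0.1],[0,0,-0.14],[-0.03,0,-0.16],[-0.07,0,-0.16],[-0.09,0,-0.16],[-0.09,0,-0.16],[-0.09,0,-0.16],[-0.09,0,-0.16]],"roll":[0,0,0,0,0,0,0,0,0,0,0]}' | grep -E 'pos|wrist|^t'
python3 - <<'E'
from h import *
for n in ['wrist','top']:
    c,p,d=cam(n); np.savez(n+'7.npz',p=p,d=d,**c); D=cloud(c,d)[d>0]
    for nm,cx,cy,r,a,b in [('rim',.508,-.033,.036,.188,.205),('ring',.510,-.033,.05,.125,.15),('grip',.597,-.033,.03,.205,.23),('mugrim',.518,-.03,.055,.106,.119)]:
        m=(np.hypot(D[:,0]-cx,D[:,1]-cy)<r)&(D[:,2]>a)&(D[:,2]<b); Q=D[m]
        if len(Q)>20: s=np.linalg.svd(Q-Q.mean(0),full_matrices=False)[2][2]; print(n,nm,len(Q),Q.mean(0).round(4),circ(Q),(s*np.sign(s[2])).round(3))
w=np.load('wrist7.npz')['p'][:,:,::-1]
cv2.imwrite('pics/w7.png',w)
E
```

```text
wrist_force: [-0.2, 0.0, -0.5]
opening: 0.0851
t: 31.1
tool_pos: [0.5982, -0.0362, 0.3225]
tool_rot: [3.141, 0.0, 3.103]
wrist_force: [-0.1, 0.2, -0.7]
wrist rim 1065 [ 0.5031 -0.0328  0.1935] (array([ 0.50510232, -0.03280559]), np.float64(0.027922144307365792)) [-0.07   0.003  0.998]
wrist ring 1792 [ 0.5134 -0.0323  0.1457] (array([ 0.51971492, -0.0321033 ]), np.float64(0.02125143656239496)) [0.075 0.028 0.997]
wrist grip 536 [ 0.5924 -0.0319  0.2169] (array([ 0.59287073, -0.03182299]), np.float64(0.008029975723257374)) [-0.214 -0.01   0.977]
wrist mugrim 655 [ 0.5348 -0.0234  0.1117] (array([ 0.51917616, -0.02847579]), np.float64(0.04378126021062487)) [ 0.004 -0.     1.   ]
```

View pics/w7.png

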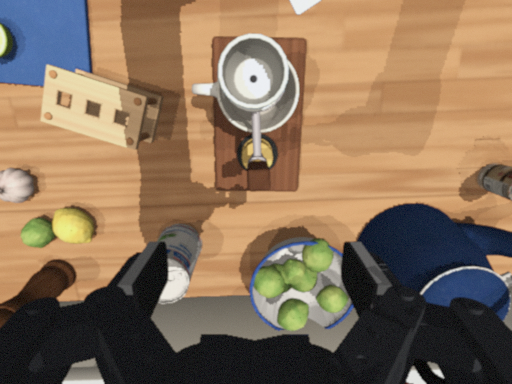

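```bash
python3 - <<'E'
from h import *
z=np.load('wrist7.npz'); D=cloud(z,z['d'])[z['d']>0]
for r0,r1 in [(.025,.0315)]:
    r=np.hypot(D[:,0]-.506,D[:,1]+.033); m=(r>r0)&(r<r1)&(D[:,2]>.183)&(D[:,2]<.21); Q=D[m]
    # rim = top points per azimuth bin
    a=np.arctan2(Q[:,1]+.033,Q[:,0]-.506); T=[]
    for b in np.linspace(-np.pi,np.pi,37)[:-1]:
        q=Q[(a>=b)&(a<b+.1745)]
        if len(q)>3: T.append(q[q[:,2]>np.percentile(q[:,2],70)].mean(0))
    T=np.array(T); k=np.linalg.lstsq(np.c_[T[:,:2],np.ones(len(T))],T[:,2],rcond=None)[0]; print('rim slope',k[:2],len(T),T.mean(0),np.std(T[:,2]-np.c_[T[:,:2],np.ones(len(T))]@k))
r=np.hypot(D[:,0]-.593,D[:,1]+.032); m=(r<.009)&(D[:,2]>.21); Q=D[m]; print('grip top',Q.mean(0))
# arm slope from ring to post
m=(abs(D[:,1]+.033)<.004)&(D[:,0]>.538)&(D[:,0]<.58)&(D[:,2]>.12)&(D[:,2]<.16);Q=D[m];print('arm',len(Q),np.polyfit(Q[:,0],Q[:,2],1))
E
```

```text
rim slope [ 0.06909832 -0.00154344] 36 [ 0.50553163 -0.03277309  0.19474645] 0.0001455711670752101
grip top [ 0.58955713 -0.03173501  0.38542851]
arm 277 [0.02454288 0.12799593]
```

```bash
python3 -m handwheel '{"dp":[[0,0.05,0],[0,0.1,0],[0,0.15,0],[0,0.2,0],[0,0.24,0],[0,0.24,0],[0,0.24,0],[0,0.24,0]],"roll":[0,0,0,0,0,0,0,0]}' | grep -E 'pos|^t'
python3 - <<'E'
from h import *
def slope(D,cx,cy,r0,r1,za,zb,xm=9):
    r=np.hypot(D[:,0]-cx,D[:,1]-cy); m=(r>r0)&(r<r1)&(D[:,2]>za)&(D[:,2]<zb)&(D[:,0]<xm); Q=D[m]
    k=np.linalg.lstsq(np.c_[Q[:,:2],np.ones(len(Q))],Q[:,2],rcond=None)[0]; return len(Q),k[:2].round(3),Q.mean(0).round(4),circ(Q)
for n in ['top','side']:
    DD=[]
    for i in range(8):
        c,p,d=cam(n); DD.append(cloud(c,d)[d>0])
    D=np.concatenate(DD)
    print(n,'rim',slope(D,.506,-.034,0,.036,.188,.206))
    print(n,'mug',slope(D,.518,-.03,0.03,.05,.106,.12))
    print(n,'grip',slope(D,.595,-.032,0,.022,.21,.23))
    m=(np.hypot(D[:,0]-.598,D[:,1]+.031)<.025)&(D[:,2]>.075)&(D[:,2]<.225); Q=D[m]
    for a in np.arange(.075,.225,.02):
        q=Q[(Q[:,2]>a)&(Q[:,2]<a+.02)]
        if len(q)>3: print(round(a+.01,3),len(q),((np.percentile(q,5,axis=0)+np.percentile(q,95,axis=0))/2).round(4),q.mean(0).round(4))
    m=(abs(D[:,1]+.033)<.01)&(D[:,0]>.545)&(D[:,0]<.575)&(D[:,2]>.125)&(D[:,2]<.16);Q=D[m];print('arm',len(Q),np.polyfit(Q[:,0],Q[:,2],1) if len(Q)>9 else '')
E
```

```text
t: 32.2
tool_pos: [0.6085, 0.2017, 0.3225]
tool_rot: [-3.141, 0.0, 3.1]
top rim (742, array([ 0.045, -0.01 ]), array([ 0.506 , -0.035 ,  0.1941]), (array([ 0.50431226, -0.03448745]), np.float64(0.028081120495431454)))
top mug (991, array([-0.006, -0.002]), array([ 0.5224, -0.0299,  0.1122]), (array([ 0.51885944, -0.03049821]), np.float64(0.04381651990554581)))
top grip (410, array([ 0.095, -0.009]), array([ 0.5932, -0.0332,  0.2176]), (array([ 0.59338944, -0.03318955]), np.float64(0.008053270789851122)))
0.085 16 [ 0.5969 -0.0341  0.0814] [ 0.5969 -0.0341  0.0817]
0.125 6 [ 0.5879 -0.0304  0.1333] [ 0.5891 -0.0279  0.1335]
0.145 184 [ 0.5829 -0.035   0.1444] [ 0.5838 -0.0353  0.1439]
0.165 64 [ 0.5922 -0.0338  0.1668] [ 0.5904 -0.0363  0.1667]
0.185 48 [ 0.5854 -0.0341  0.188 ] [ 0.5853 -0.0341  0.1887]
0.205 96 [ 0.5923 -0.033   0.2099] [ 0.5888 -0.0331  0.211 ]
0.225 350 [ 0.5937 -0.0331  0.2187] [ 0.5935 -0.0331  0.2183]
arm 240 [0.05868072 0.10842284]
side rim (676, array([0.034, 0.007]), array([ 0.5051, -0.0313,  0.1933]), (array([ 0.50257894, -0.03095632]), np.float64(0.02813850350188955)))
side mug (614, array([-0.004, -0.004]), array([ 0.5219, -0.0079,  0.1113]), (array([ 0.51671316, -0.02664609]), np.float64(0.043741361210196304)))
side grip (219, array([ 0.026, -0.078]), array([ 0.5903, -0.0272,  0.217 ]), (array([ 0.59029209, -0.02869922]), np.float64(0.00826358924400591)))
0.085 157 [ 0.5998 -0.0272  0.0852] [ 0.5992 -0.0266  0.0847]
0.105 138 [ 0.5976 -0.0262  0.1056] [ 0.5972 -0.0261  0.1058]
0.125 134 [ 0.5955 -0.026   0.1249] [ 0.5958 -0.0258  0.1245]
0.145 375 [ 0.5902 -0.0268  0.1449] [ 0.5924 -0.0257  0.145 ]
0.165 167 [ 0.593  -0.0241  0.1649] [ 0.5936 -0.0238  0.1658]
0.185 216 [ 0.5926 -0.0221  0.1849] [ 0.5925 -0.0223  0.1849]
0.205 211 [ 0.5922 -0.023   0.2053] [ 0.5912 -0.0228  0.205 ]
0.225 162 [ 0.5904 -0.0286  0.2188] [ 0.5904 -0.0279  0.2186]
arm 199 [0.06927747 0.10224989]
```

```bash
cat > lean.py <<'E'
from h import *
from scipy.stats import theilslopes
DD={}
for n in ['top','side']:
    D=[]
    for i in range(6):
        c,p,d=cam(n); D.append(cloud(c,d)[d>0])
    DD[n]=np.concatenate(D)
D=DD['side']; m=(np.hypot(D[:,0]-.597,D[:,1]+.027)<.02)&(D[:,2]>.08)&(D[:,2]<.21)&((D[:,2]<.13)|(D[:,2]>.155)); Q=D[m]; print('side shaft slope',np.polyfit(Q[:,2],Q[:,0],1)[0])
for n in DD:
    D=DD[n]; m=(np.hypot(D[:,0]-.593,D[:,1]+.032)<.022)&(D[:,2]>.212)&(D[:,2]<.225); print(n,'griptop',D[m].mean(0).round(4))
    m=(abs(D[:,1]+.033)<.01)&(D[:,0]>.545)&(D[:,0]<.575)&(D[:,2]>.125)&(D[:,2]<.16);Q=D[m];print('arm slope',np.polyfit(Q[:,0],Q[:,2],1)[0])
E
python3 lean.py; python3 -m handwheel '{"dp":[[0,0,0],[0,0,0],[0,0,0],[0,0,0],[0,0,0],[0,0,0],[0,0,0],[0,0,0],[0,0,0],[0,0,0],[0,0,0],[0,0,0],[0,0,0],[0,0,0],[0,0,0],[0,0,0],[0,0,0],[0,0,0],[0,0,0],[0,0,0]],"roll":[0,0,0,0,0,0,0,0,0,0,0,0,0,0,0,0,0,0,0,0]}' >/dev/null; python3 lean.py
```

```text
side shaft slope -0.06539288086098034
top griptop [ 0.5937 -0.0331  0.2178]
arm slope 0.0720411283146908
side griptop [ 0.5905 -0.0282  0.2175]
arm slope 0.05282222201311227
side shaft slope -0.0602096725577184
top griptop [ 0.5934 -0.0331  0.2177]
arm slope 0.06410823739021705
side griptop [ 0.5904 -0.0282  0.2174]
arm slope 0.09154388475518971
```

The lean is steady at about 0.063 rad, inside the 0.078 limit. The dripper is seated and the mug is where it was, so I'm handing in.

```bash
python3 -c "
from workcell import job_done; print(job_done())"
```

```text
the job is handed in; nothing more can be done
None
```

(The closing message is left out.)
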